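# Empty the grinding jar onto the sieve

### The job

The milling run is over: lift the lid off the white grinding jar and lay it on the worktop with its handle up. Then tip all five grinding balls out of the jar into the round sieve, holding the mouth low over the sieve so that they roll out rather than drop from a height, and stand the empty jar upright on the worktop. Leave the sieve standing where it is and do not disturb the other things on the bench.

Things in the scene. Friction and masses are not known exactly. Their poses are not given: they have to be found in the camera images.
- jar: Grinding jar: an open pot of white ceramic, round, 84 mm tall, 68 mm across at the upper half (it narrows gently to 60 mm at the foot), wall 5 mm, inner floor 8 mm above its underside. Origin: centre of the underside; z points up along the jar's axis to the mouth. About 0.4 kg. It starts upright on the worktop with its lid on and five balls inside.
- jar_mouth (a point): Centre of the jar's mouth, 84 mm above the underside on its axis, at the rim's level; axes as the jar's.
- jar_lid: Lid: white ceramic disc 69 mm wide, 8.5 mm thick, loose on the jar's rim; a 50 mm wide spigot hangs 7 mm into the mouth (3 to 4 mm play). On top a steel bar handle on two feet: 46 mm along the lid's x, 12 mm wide along y, 12 mm high, spanning 19.5 to 31.5 mm above the origin. Origin: centre of the disc's underside (rim level when on; 7 mm above a table it lies on); z up. 0.13 kg.
- sieve: Round steel test sieve with woven wire cloth, nested on its receiver pan as one piece, standing on the worktop: 203 mm across the rim, rim 66 mm high, inside 194 mm across; the wire cloth lies 31 mm above the underside, so it is a shallow dish 35 mm deep. Origin: centre of the underside; z up. 0.8 kg.
- ball_1: White ceramic grinding ball, 20 mm across; origin: its centre. It starts inside the jar, hidden under the lid.
- ball_2: White ceramic grinding ball, 20 mm across; origin: its centre. It starts inside the jar, hidden under the lid.
- ball_3: White ceramic grinding ball, 20 mm across; origin: its centre. It starts inside the jar, hidden under the lid.
- ball_4: White ceramic grinding ball, 20 mm across; origin: its centre. It starts inside the jar, hidden under the lid.
- ball_5: White ceramic grinding ball, 20 mm across; origin: its centre. It starts inside the jar, hidden under the lid.
- beaker_250: Bystander: empty clear beaker, 74 mm across, 94 mm tall; origin: centre of the underside.
- timer: Bystander: white bench timer, 42 x 70 mm, 59 mm tall; origin: centre of the underside.
- pellet_die: Bystander: steel pellet die, 40 mm across, 30 mm tall; origin: centre of the underside.
- brush_bottle: Bystander: small red-brown bottle with a brush standing in it, 36 mm across, 58 mm tall; origin: centre of the underside.
Not all that is in view belongs to the job. What is shaped like the jar but green or orange is not meant.

How it is judged:
On the way, in this order (a step that is already met when the one before it is completed fails the run):
1. the lid lies on the worktop, handle up, clear of the jar, while the jar still stands upright (height (world z) of jar_lid below 0.02 m and angle between jar_lid's own z axis and vertical below 0.15 rad and horizontal distance between jar_lid and jar above 0.06 m and angle between jar's own z axis and vertical below 0.2 rad), for 0.2 s.
2. all five balls are in the sieve (horizontal distance between each of ball_1, ball_2, ball_3, ball_4, ball_5 and sieve below 0.098 m and z of ball_1 in the frame of sieve between 0.03 and 0.065 m and z of ball_2 in the frame of sieve between 0.03 and 0.065 m and z of ball_3 in the frame of sieve between 0.03 and 0.065 m and z of ball_4 in the frame of sieve between 0.03 and 0.065 m and z of ball_5 in the frame of sieve between 0.03 and 0.065 m), for 0.2 s.
At the end, for the whole second after the job is handed in: All five balls lie in the sieve, below its rim; the jar stands upright (0.1 rad) at rest on the worktop beside the sieve; the lid lies at rest on the worktop, handle up (0.15 rad), over 60 mm from the jar's axis; the sieve stands level within 50 mm of its start (all of step 2 and height (world z) of jar_lid below 0.02 m and angle between jar_lid's own z axis and vertical below 0.15 rad and horizontal distance between jar_lid and jar above 0.06 m and angle between each of jar, sieve's own z axis and vertical below 0.1 rad and height (world z) of jar between -0.01 and 0.01 m and linear speed of each of jar, jar_lid below 0.02 m/s and horizontal distance between jar and sieve above 0.12 m and distance of sieve from where it was at the start of the episode below 0.05 m); the robot touches nothing.
It fails at once if the jar is tipped over (past about 70 degrees) with its mouth more than 0.27 m above the worktop (angle between jar's own z axis and vertical above 1.2 rad and height (world z) of jar_mouth above 0.27 m).
It fails at once if the glass beaker is pushed more than 40 mm away or knocked over (distance of beaker_250 from where it was at the start of the episode above 0.04 m or angle between beaker_250's own z axis and vertical above 0.4 rad).
It fails at once if the timer is pushed more than 40 mm away or knocked over (distance of timer from where it was at the start of the episode above 0.04 m or angle between timer's own z axis and vertical above 0.4 rad).
It fails at once if the steel die is pushed more than 40 mm away or knocked over (distance of pellet_die from where it was at the start of the episode above 0.04 m or angle between pellet_die's own z axis and vertical above 0.4 rad).
It fails at once if the brush bottle is pushed more than 40 mm away or knocked over (distance of brush_bottle from where it was at the start of the episode above 0.04 m or angle between brush_bottle's own z axis and vertical above 0.4 rad).
It also fails if it takes over 72 s, if anything falls off the work surface, if the arm or the gripper's body presses on something with over 40 N, if the wrist force passes 120 N, or if a joint passes its speed limit or range.

### The arm

A 6-joint arm with a two-finger parallel gripper is mounted at the origin on a cart in front of the work surface, level with it; the furniture and walls round the work are solid. World frame = base frame: x ahead of the robot, y to its left, z up, the work surface at z = 0. Lengths are in m, angles in rad, forces in N, time in s.
With the tool pointing down it reaches from about 0.425 to 0.95 m from the base axis. Payload 3.5 kg.
Tool frame: the origin (TCP) lies midway between the tips of the shut fingers; the grasp point (between the pads) lies 19 mm behind it; z points along the fingers, y is the direction in which the jaws open and shut (so a half turn about z gives the same grasp; the last joint's range is limited). The gripper opens to 85 mm and grips with 20 to 120 N. Pads are 22 mm wide; open, the fingers measure 114 mm over their backs; the gripper's body (76 mm by 85 mm) begins 54 mm behind the grasp point. The pads swing forward as they close: fully open they stand 13 mm farther back than shut.
Start: joints at [-1.479, 0.286, 1.577, -0, 1.279, -0.15], TCP at [0.162, -0.655, 0.231] pointing down, gripper open.
Joint ranges: [-2.77, 2.77], [-0.9, 2.22], [0.21, 2.48], [-1.53, 4.67], [0.24, 2.81], [-2.84, 2.84]. Speed limits (rad/s): [2.79, 2.79, 3.14, 3.14, 3.14, 3.14].

### API

Orientations are given as a unit quaternion [x, y, z, w].
In Python, from plant import * gives the robot as it stands.
- The arm moves only by the shell command python3 -m jog 'ROWS' [FORCE]. ROWS is a JSON object of lists of equal length, an entry for each row: "travel": the shift along the world's x, y, z in mm, a list of three; "dr": the turn, a rotation vector about the world's x, y, z in degrees, a list of three; "jaw": the closure in counts, from 0 (fully open) to 255 (shut). In form: {"travel": [[x, y, z], ...], "dr": [[wx, wy, wz], ...], "jaw": [jaw, ...]}. A call has 1 to 5 rows; each row shifts and turns the commanded pose from where the row before left it; what a row does not reach is not made up. A row lasts 1/12 s, in which the tool goes at most 41.7 mm and 7.16 degrees, less where a joint would pass 70% of its speed; a pose out of reach is approached as far as the arm can. A call is refused whole if a number of a shift passes 41.7 or a number of a turn 7.16, either way. A call with a gripper value outside its range is refused whole. The fingers move at their own pace and stop on an object; FORCE is the grip in N (left out, the last holds). Time passes only in rows, so rows that do not move let the fingers close. It gives the time, the measured TCP pose, the force and the opening at its end, in the units of the state.
- get_state(): the state, without advancing time (a new reading comes with each control period).
- read_camera(name): name is "side" or "top" or "wrist"; returns the picture (480x640x3 uint8, red, green, blue); there is no depth.
- camera_info(name): a dict with "K" (3x3 intrinsics, pixels), "k1" (the pictures are not rectified: a ray, as slopes to the right and down, at radius r is drawn at 1 + k1 r^2 times it, then the intrinsics apply), "R" (3x3) and "t" (3): a world point X has camera coordinates R X + t; the wrist camera has in their place "mount" (4x4, takes a point from camera to tool coordinates, whose origin is the TCP and whose axes are the flange's). Camera axes: x right, y down, z forward; pixel columns grow to the right and rows downward; lengths in m; the calibration is good to about 2 mm. A picture is of the moment at which its call begins: read the wrist's pose just before it. camera_info takes no time and is no camera call.
- sign_off(): hands the job in, once; it reports no verdict.
The state is a dict: "time": time; "qpos": joint angles; "dq": joint speeds; "joint_efforts": joint torques, N m; "eef_pos": TCP position; "tcp_rot": TCP orientation; "contact_force": force on the tool from outside, world axes, zero at the start; "wrist_torque": the same for the moment, N m; "opening": opening from 0.0 (shut) to 1.0 (fully open).
Only numpy, scipy, OpenCV 4.12 (cv2) and the standard library are available. Lean on these libraries where they do the work, as an engineer would, in place of code of your own. Each camera call takes 0.05 s, during which the arm holds its last target. There are 200 camera calls.

## Working session

There is one attempt and no reset: what is moved stays moved. The work goes in short steps, Python scripts to look and compute and a shell command to move; the robot and the scene stay as the last step left them, time stands still between calls to the robot, and variables do not carry over. Pictures are saved under pics/ and viewed, about 8 in all and at most 12, crops included, and the job is handed in when it is done.

```bash
mkdir -p pics; ls; python3 - <<'E'
from plant import *
import cv2
for n in ("side","top"):
    im=read_camera(n); cv2.imwrite(f"pics/{n}0.png",im[:,:,::-1]); c=camera_info(n); print(n,c)
print(camera_info("wrist"))
s=get_state(); print(s)
E
```

```text
pics
side {'K': array([[503.53797814,   0.        , 317.60237092],
       [  0.        , 503.53797814, 236.156288  ],
       [  0.        ,   0.        ,   1.        ]]), 'k1': -0.12352021372610553, 'R': array([[ 0.99962783, -0.02388041, -0.01318817],
       [-0.02247955, -0.4471792 , -0.89416186],
       [ 0.01545548,  0.89412554, -0.44754959]]), 't': array([-0.56747594, -0.00317075,  1.14265077])}
top {'K': array([[598.69185184,   0.        , 315.09025762],
       [  0.        , 598.69185184, 235.05639718],
       [  0.        ,   0.        ,   1.        ]]), 'k1': -0.1966452205570004, 'R': array([[ 0.00969631, -0.99993624,  0.00578805],
       [-0.99242191, -0.01033218, -0.12244179],
       [ 0.12249379, -0.00455695, -0.99245882]]), 't': array([-0.21595403,  0.56227291,  1.09872999])}
{'K': array([[392.31416944,   0.        , 314.57979585],
       [  0.        , 392.31416944, 237.61148804],
       [  0.        ,   0.        ,   1.        ]]), 'k1': -0.08784061966905152, 'mount': array([[-5.46188540e-04, -9.61463235e-01, -2.74932990e-01,
         7.01351666e-02],
       [ 9.9999983
[... 220 characters left out ...]
1.00000000e+00]])}
{'time': 0.1, 'qpos': array([-1.47899093e+00,  2.87119664e-01,  1.57804955e+00,  2.38496864e-05,
        1.27859363e+00, -1.50007947e-01]), 'dq': array([ 0.00051936, -0.00065423, -0.00225465, -0.00253471, -0.0040012 ,
        0.00071181]), 'joint_efforts': array([ 5.49028409e-04, -4.07297766e+01, -2.93696612e+01, -1.79453082e-04,
        3.43712010e-03,  1.30405024e-05]), 'eef_pos': array([ 0.16161149, -0.65475048,  0.23004684]), 'tcp_rot': array([ 9.92699520e-01,  1.20608814e-01,  4.29839992e-05, -1.08430355e-03]), 'contact_force': array([-0.49259971, -0.37901202, -0.04713714]), 'wrist_torque': array([-0.06328854,  0.02838422,  0.04700726]), 'opening': 1.0012115932894463}
```

View pics/top0.png

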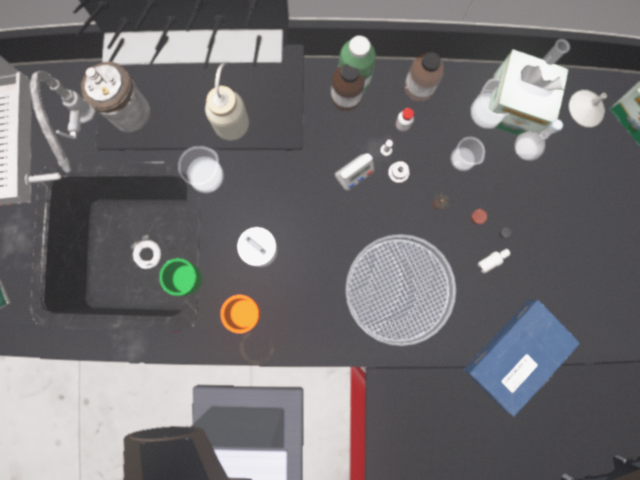

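View pics/side0.png

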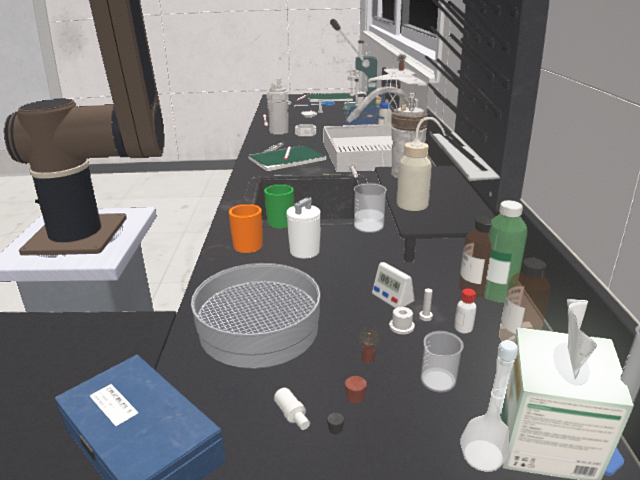

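The top view shows these candidates for the jar: the white lidded pot at (257,246), the green pot at (178,277), the orange pot at (240,314), the glass beaker at (203,170) and a white ring in the sink at (146,254). I choose the white lidded pot: it is white and has a bar handle. The sieve is at (400,290), and the side view shows the jar at (304,230).

```bash
cat > h.py <<'E'
import numpy as np, cv2
from plant import *
from scipy.spatial.transform import Rotation as Ro
def cam(n):
    c=camera_info(n)
    if n=="wrist":
        s=get_state(); T=np.eye(4); T[:3,:3]=Ro.from_quat(s["tcp_rot"]).as_matrix(); T[:3,3]=s["eef_pos"]
        M=np.linalg.inv(T@c["mount"]); return c["K"],c["k1"],M[:3,:3],M[:3,3]
    return c["K"],c["k1"],c["R"],c["t"]
def ray(C,px):
    K,k,R,t=C
    uv=cv2.undistortPoints(np.array([[px]],float),K,np.array([k,0,0,0,0.]))[0,0]
    return -R.T@t, R.T@np.array([uv[0],uv[1],1])
def onz(C,px,z):
    o,d=ray(C,px); return o+d*(z-o[2])/d[2]
def proj(C,X):
    K,k,R,t=C
    return cv2.projectPoints(np.array([X],float),cv2.Rodrigues(R)[0],t,K,np.array([k,0,0,0,0.]))[0][0,0]
E
python3 - <<'E'
from h import *
T=cam("top");S=cam("side")
for n,p,z in [("lid",(257,246),.0925),("handle a",(247,239),.1155),("handle b",(266,253),.1155),("sieve",(400,289),.066),("green",(178,275),.084),("orange",(240,313),.084),("beakerL",(203,172),.0),("beakerR",(466,153),.05),("timer",(355,171),.03),("die",(399,171),.03),("bb",(441,201),.0),("ring?",(257,348),.0),("benchedge",(300,362),0),("sinkR",(190,200),0)]:
    X=onz(T,p,z); print(n,X.round(3),"side",proj(S,X).round(0))
im=cv2.imread("pics/top0.png"); cv2.imwrite("pics/c0.png",cv2.resize(im[190:390,130:360],None,fx=3,fy=3,interpolation=2))
E
```

```text
lid [ 0.536 -0.106  0.093] side [303. 211.]
handle a [ 0.546 -0.09   0.115] side [307. 197.]
handle b [ 0.522 -0.124  0.115] side [295. 204.]
sieve [ 0.463 -0.367  0.066] side [256. 294.]
green [0.483 0.038 0.084] side [279. 190.]
orange [ 0.416 -0.077  0.084] side [245. 210.]
beakerL [0.693 0.014 0.   ] side [372. 225.]
beakerR [ 0.726 -0.501  0.05 ] side [441. 352.]
timer [ 0.691 -0.286  0.03 ] side [391. 283.]
die [ 0.692 -0.372  0.03 ] side [400. 311.]
bb [ 0.64 -0.46  0.  ] side [373. 363.]
ring? [ 0.349 -0.101  0.   ] side [215. 252.]
benchedge [ 0.323 -0.184  0.   ] side [196. 273.]
sinkR [0.636 0.038 0.   ] side [346. 221.]
```

View pics/c0.png

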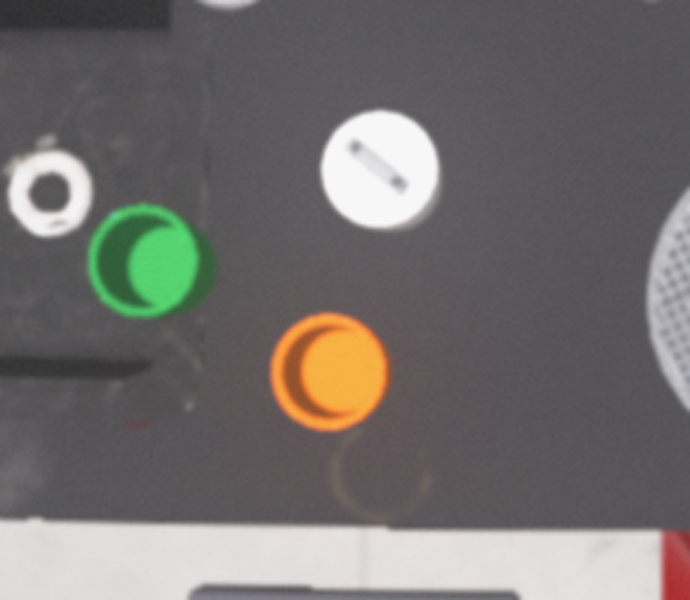

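The crop confirms it: a white lid at crop (380,169) with a bar handle running (347,143)–(408,187), which gives a handle yaw of about 54°. The orange and green pots have no lid, and there is a harmless coffee-ring stain nearer the edge. Next I move above the lid with a +40° yaw.

```bash
python3 -m jog '{"travel":[[23,34,0],[23,34,0],[23,34,0],[23,34,0],[23,34,0]],"dr":[[0,0,2.5],[0,0,2.5],[0,0,2.5],[0,0,2.5],[0,0,2.5]],"jaw":[0,0,0,0,0]}' 40
python3 -m jog '{"travel":[[23,34,0],[23,34,0],[23,34,0],[23,34,0],[23,34,0]],"dr":[[0,0,2.5],[0,0,2.5],[0,0,2.5],[0,0,2.5],[0,0,2.5]],"jaw":[0,0,0,0,0]}' 
python3 -m jog '{"travel":[[23,34,0],[23,34,0],[23,34,0],[23,34,0],[23,34,0]],"dr":[[0,0,2.5],[0,0,2.5],[0,0,2.5],[0,0,2.5],[0,0,2.5]],"jaw":[0,0,0,0,0]}' 
python3 -m jog '{"travel":[[23,34,0],[0,0,0],[0,0,0]],"dr":[[0,0,2.5],[0,0,0],[0,0,0]],"jaw":[0,0,0]}'
python3 - <<'E'
from h import *
C=cam("wrist"); im=read_camera("wrist"); cv2.imwrite("pics/w1.png",im[:,:,::-1])
s=get_state(); print(s["qpos"].round(4),s["eef_pos"].round(4),s["tcp_rot"].round(4))
g=cv2.cvtColor(im,cv2.COLOR_RGB2HSV); m=((g[:,:,1]<40)&(g[:,:,2]>190)).astype(np.uint8)
for c in cv2.findContours(m,0,2)[0]:
    if cv2.contourArea(c)>800:
        (x,y),ax,a=cv2.fitEllipse(c); print(cv2.contourArea(c),(round(x),round(y)),np.round(ax),"z.0925->",onz(C,(x,y),.0925).round(4))
E
```

```text
time: 0.52
eef_pos: [0.2772, -0.4834, 0.2306]
tcp_rot: [0.974, 0.229, 0.0, -0.001]
contact_force: [1.1, -0.0, -0.4]
opening: 0.998
time: 0.93
eef_pos: [0.3921, -0.3133, 0.2309]
tcp_rot: [0.943, 0.333, -0.0, -0.0]
contact_force: [1.6, -0.5, 0.3]
opening: 0.999
time: 1.35
eef_pos: [0.5072, -0.1433, 0.231]
tcp_rot: [0.901, 0.434, -0.0, -0.0]
contact_force: [-0.1, -0.5, 1.0]
opening: 0.997
time: 1.6
eef_pos: [0.5301, -0.1092, 0.2307]
tcp_rot: [0.891, 0.455, -0.0, -0.0]
contact_force: [0.1, 0.0, 0.9]
opening: 1.0
[-3.9320e-01 -8.6000e-03  1.9062e+00 -5.0000e-04  1.2453e+00  2.3590e-01] [ 0.5295 -0.1105  0.2307] [ 8.911e-01  4.537e-01 -6.000e-04 -4.000e-04]
3542.5 (395, 402) [ 54. 107.] z.0925-> [ 0.4943 -0.2775  0.0925]
1021.0 (-4, 356) [51. 77.] z.0925-> [ 0.2312 -0.04    0.0925]
1379.0 (121, 335) [ 21. 105.] z.0925-> [ 0.3463 -0.092   0.0925]
1110.0 (587, 315) [36. 45.] z.0925-> [ 0.6686 -0.3044  0.0925]
3205.5 (565, 253) [ 37. 140.] z.0925-> [ 0.6752 -0.2421  0.0925]
6732.0 (317, 210) [90. 95.] z.0925-> [ 0.5382 -0.1021  0.0925]
2259.0 (53, 206) [28. 46.] z.0925-> [0.3787 0.0186 0.0925]
1672.0 (393, -55) [103. 174.] z.0925-> [0.6797 0.0113 0.0925]
```

View pics/w1.png

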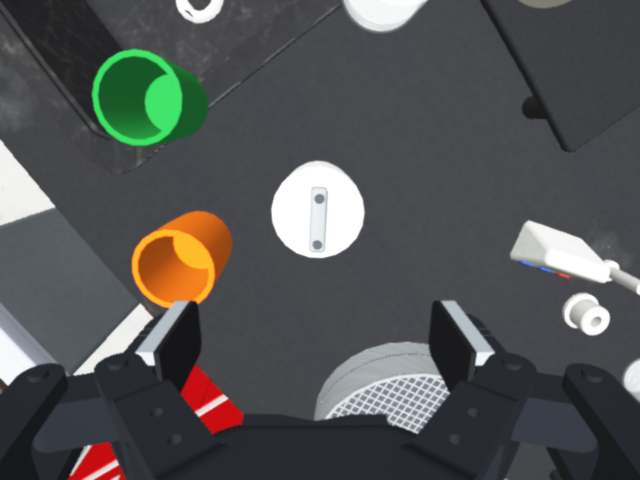

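The wrist view shows the white lid at (318,210) with the bar from (318,187) to (317,250), parallel to the tool's x axis, so the yaw is right.

```bash
python3 - <<'E'
from h import *
C=cam("wrist"); s=get_state()
for p in [(318,187),(317,251)]: print(onz(C,p,.1155).round(4))
X=(onz(C,(318,187),.1155)+onz(C,(317,251),.1155))/2
T=cam("top"); Y=(onz(T,(245.7,237.7),.1155)+onz(T,(266,252.3),.1155))/2
print(X.round(4),Y.round(4),"delta mm",((X-s["eef_pos"])*1000).round(1))
E
```

```text
[ 0.5498 -0.0871  0.1155]
[ 0.5233 -0.1224  0.1155]
[ 0.5366 -0.1047  0.1155] [ 0.5358 -0.1059  0.1155] delta mm [   7.1    5.8 -115.2]
```

Both views agree on (0.536,-0.105) and the handle measures 44 mm. Next: descend to TCP z of about 0.0965, close, and lift a little.

```bash
python3 -m jog '{"travel":[[7,5,-30],[0,0,-30],[0,0,-30],[0,0,-24],[0,0,-12]],"dr":[[0,0,0],[0,0,0],[0,0,0],[0,0,0],[0,0,0]],"jaw":[0,0,60,90,90]}' 40
python3 -m jog '{"travel":[[0,0,-8],[0,0,0],[0,0,0],[0,0,0],[0,0,0]],"dr":[[0,0,0],[0,0,0],[0,0,0],[0,0,0],[0,0,0]],"jaw":[90,90,255,255,255]}'
python3 -m jog '{"travel":[[0,0,0],[0,0,0],[0,0,0],[0,0,10],[0,0,25]],"dr":[[0,0,0],[0,0,0],[0,0,0],[0,0,0],[0,0,0]],"jaw":[255,255,255,255,255]}'
```

```text
time: 2.07
eef_pos: [0.5336, -0.107, 0.1014]
tcp_rot: [0.892, 0.452, -0.002, -0.002]
contact_force: [-0.2, 0.8, -0.3]
opening: 0.65
time: 2.48
eef_pos: [0.5379, -0.107, 0.0993]
tcp_rot: [0.892, 0.453, 0.001, 0.001]
contact_force: [-0.1, -0.3, -0.1]
opening: 0.224
time: 2.9
eef_pos: [0.5335, -0.1051, 0.1287]
tcp_rot: [0.892, 0.453, -0.003, -0.004]
contact_force: [-0.1, 0.2, -1.8]
opening: 0.127
```

The lid is held (opening about 11 mm, weight about 1.5 N). I'll lay it at about (0.625,-0.205), clear of jar, sieve and timer.

```bash
python3 -m jog '{"travel":[[18,-20,4],[18,-20,0],[18,-20,0],[18,-20,0],[18,-20,0]],"dr":[[0,0,0],[0,0,0],[0,0,0],[0,0,0],[0,0,0]],"jaw":[255,255,255,255,255]}'
python3 -m jog '{"travel":[[0,0,-20],[0,0,-25],[0,0,-25],[0,0,-20],[0,0,0]],"dr":[[0,0,0],[0,0,0],[0,0,0],[0,0,0],[0,0,0]],"jaw":[255,255,255,255,255]}'
python3 -c "
from h import *
s=get_state();print(s['qpos'].round(4),s['eef_pos'].round(4),s['tcp_rot'].round(4))"
```

```text
time: 3.32
eef_pos: [0.627, -0.2069, 0.136]
tcp_rot: [0.892, 0.453, -0.0, -0.001]
contact_force: [0.8, -0.1, -1.0]
opening: 0.13
time: 3.73
eef_pos: [0.6225, -0.2043, 0.0401]
tcp_rot: [0.892, 0.453, -0.003, -0.005]
contact_force: [-0.5, 1.3, -2.2]
opening: 0.129
[-0.4717  0.4571  1.7315  0.      0.9648  0.1592] [ 0.6225 -0.2043  0.0401] [ 0.8916  0.4528 -0.0035 -0.0048]
```

```bash
python3 -m jog '{"travel":[[0,0,-8],[0,0,-6],[0,0,-2],[0,0,0],[0,0,0]],"dr":[[0,0,0],[0,0,0],[0,0,0],[0,0,0],[0,0,0]],"jaw":[255,255,255,255,255]}'
python3 -m jog '{"travel":[[0,0,-2],[0,0,-2],[0,0,0]],"dr":[[0,0,0],[0,0,0],[0,0,0]],"jaw":[255,255,255]}'
python3 -c "
from h import *
s=get_state();print(s['qpos'].round(4),s['eef_pos'].round(4),s['tcp_rot'].round(4))"
```

```text
time: 4.15
eef_pos: [0.6273, -0.2066, 0.0315]
tcp_rot: [0.892, 0.453, 0.001, 0.001]
contact_force: [-0.6, -0.6, -1.8]
opening: 0.126
time: 4.4
eef_pos: [0.6266, -0.2063, 0.0263]
tcp_rot: [0.892, 0.453, -0.0, 0.0]
contact_force: [-0.6, 0.7, -1.3]
opening: 0.13
[-0.4717  0.4797  1.7295 -0.      0.9324  0.1592] [ 0.6266 -0.2063  0.0263] [ 0.8916  0.4529 -0.      0.    ]
```

```bash
python3 -m jog '{"travel":[[0,0,-2],[0,0,-2],[0,0,0],[0,0,0]],"dr":[[0,0,0],[0,0,0],[0,0,0],[0,0,0]],"jaw":[255,255,255,255]}'
python3 -m jog '{"travel":[[0,0,0],[0,0,0],[0,0,0],[0,0,15],[0,0,30]],"dr":[[0,0,0],[0,0,0],[0,0,0],[0,0,0],[0,0,0]],"jaw":[150,120,120,100,60]}'
python3 -m jog '{"travel":[[0,0,35],[0,0,35],[0,0,35],[0,0,35],[0,0,0]],"dr":[[0,0,0],[0,0,0],[0,0,0],[0,0,0],[0,0,0]],"jaw":[0,0,0,0,0]}'
python3 - <<'E'
from h import *
s=get_state();print(s['qpos'].round(4),s['eef_pos'].round(4),s['tcp_rot'].round(4))
im=read_camera("side"); cv2.imwrite("pics/s1.png",im[:,:,::-1])
E
```

```text
time: 4.73
eef_pos: [0.6267, -0.2064, 0.0223]
tcp_rot: [0.892, 0.453, 0.0, 0.0]
contact_force: [-0.3, -0.9, -0.2]
opening: 0.13
time: 5.15
eef_pos: [0.6236, -0.2049, 0.0638]
tcp_rot: [0.892, 0.453, -0.003, -0.004]
contact_force: [0.5, 0.4, -0.4]
opening: 0.738
time: 5.57
eef_pos: [0.6308, -0.2083, 0.2195]
tcp_rot: [0.891, 0.453, 0.005, 0.007]
contact_force: [0.9, -0.3, 1.6]
opening: 1.0
[-0.4714  0.2627  1.6275  0.      1.2334  0.1593] [ 0.6308 -0.2083  0.2195] [0.8915 0.4529 0.0053 0.0073]
```

View pics/s1.png

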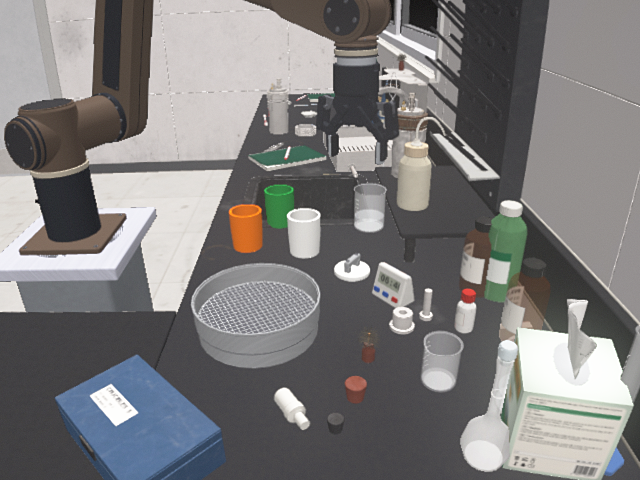

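The lid lies handle-up at (352,268) and the jar is open and upright at (304,232). Next I fit a simple arm model, to plan the tilted side grasp and the pour.

```bash
cat > kin.py <<'E'
import numpy as np
from scipy.spatial.transform import Rotation as Ro
from scipy.optimize import least_squares
def fk(q,p):
    lat,z0,L1,L2,d,e=p
    # base turn, pitch about y (+ = forward), forearm roll about z, pitch, tool roll
    R=Ro.from_euler('z',q[0]); P=R.apply([0,lat,z0])
    R=R*Ro.from_euler('y',q[1]); P=P+R.apply([0,0,L1])
    R=R*Ro.from_euler('y',q[2]); P=P+R.apply([e,0,L2])
    R=R*Ro.from_euler('z',SG4*q[3])*Ro.from_euler('y',q[4])*Ro.from_euler('z',q[5]); P=P+R.apply([0,0,d])
    return P,R
SG4=1
D=[([-1.47899,.28712,1.57805,0,1.27859,-.15],[.1616,-.6547,.2300]),
([-.3932,-.0086,1.9062,0,1.2453,.2359],[.5295,-.1105,.2307]),
([-.4717,.4571,1.7315,0,.9648,.1592],[.6225,-.2043,.0401]),
([-.4717,.4797,1.7295,0,.9324,.1592],[.6266,-.2063,.0263]),
([-.4714,.2627,1.6275,0,1.2334,.1593],[.6308,-.2083,.2195])]
E
python3 - <<'E'
from kin import *
f=lambda p:np.concatenate([fk(q,p)[0]-x for q,x in D])
r=least_squares(f,[.1,.35,.5,.5,.25,0]); print(r.x.round(4),abs(r.fun).max().round(4))
g=lambda p:f(np.r_[p,0]); r2=least_squares(g,r.x[:5]); print(r2.x.round(4),abs(r2.fun).max().round(4))
print(fk(D[4][0],r2.x if 0 else np.r_[r2.x,0])[1].as_matrix().round(2))
print(Ro.from_quat([.8915,.4529,.0053,.0073]).as_matrix().round(2))
E
```

```text
[0.1009 0.2406 0.443  0.5724 0.2498 0.0204] 0.0001
[0.1009 0.3445 0.4296 0.5671 0.3616] 0.0032
[[-0.81  0.59  0.02]
 [ 0.59  0.81 -0.01]
 [-0.02  0.   -1.  ]]
[[ 0.59  0.81  0.02]
 [ 0.81 -0.59 -0.01]
 [ 0.    0.02 -1.  ]]
```

```bash
python3 -m jog '{"travel":[[-18,-16,10],[-18,-16,10],[-18,-16,10],[-18,-16,10],[-18,-16,10]],"dr":[[0,0,7],[0,0,7],[0,0,7],[0,0,7],[0,0,7]],"jaw":[0,0,0,0,0]}'
python3 -m jog '{"travel":[[0,0,0],[0,0,0],[0,0,0],[0,0,0]],"dr":[[7,0,0],[7,0,0],[7,0,0],[0,0,0]],"jaw":[0,0,0,0]}'
python3 -c "
from h import *
s=get_state();print(s['qpos'].round(4),s['eef_pos'].round(4),s['tcp_rot'].round(4))"
python3 -m jog '{"travel":[[0,0,0],[0,0,0],[0,0,0],[0,0,0]],"dr":[[7,0,0],[7,0,0],[7,0,0],[0,0,0]],"jaw":[0,0,0,0]}'
python3 -c "
from h import *
s=get_state();print(s['qpos'].round(4),s['eef_pos'].round(4),s['tcp_rot'].round(4))"
```

```text
time: 6.03
eef_pos: [0.5352, -0.2864, 0.257]
tcp_rot: [0.712, 0.702, -0.0, -0.001]
contact_force: [-0.5, -0.1, 0.7]
opening: 0.997
time: 6.37
eef_pos: [0.5352, -0.2888, 0.255]
tcp_rot: [0.703, 0.686, 0.128, -0.133]
contact_force: [-0.5, -0.8, -0.2]
opening: 1.001
[-0.7705  0.2409  1.6195  0.2623  1.5478 -0.7872] [ 0.5352 -0.2888  0.255 ] [ 0.7035  0.6863  0.1283 -0.1326]
time: 6.7
eef_pos: [0.5352, -0.2873, 0.2529]
tcp_rot: [0.668, 0.651, 0.251, -0.259]
contact_force: [0.2, -0.7, -0.4]
opening: 0.998
[-0.8479  0.3804  1.5379  0.4719  1.797  -0.8532] [ 0.5352 -0.2873  0.2529] [ 0.6677  0.6512  0.2508 -0.2593]
```

```bash
cat > kin.py <<'E'
import numpy as np
from scipy.spatial.transform import Rotation as Ro
from scipy.optimize import least_squares
def fk(q,p,s=1):
    lat,z0,L1,L2,d,e,f,h=p
    R=Ro.from_euler('z',q[0]); P=R.apply([0,lat,z0])
    R=R*Ro.from_euler('y',q[1]); P=P+R.apply([0,0,L1])
    R=R*Ro.from_euler('y',q[2]); P=P+R.apply([e,0,L2])
    R=R*Ro.from_euler('z',s*q[3])*Ro.from_euler('y',q[4]); P=P+R.apply([f,h,d])
    return P,R*Ro.from_euler('z',q[5]+np.pi/2)
D=[([-1.47899,.28712,1.57805,0,1.27859,-.15],[.1616,-.6547,.2300],[.9927,.1206,0,-.0011]),
([-.3932,-.0086,1.9062,0,1.2453,.2359],[.5295,-.1105,.2307],[.8911,.4537,-.0006,-.0004]),
([-.4717,.4571,1.7315,0,.9648,.1592],[.6225,-.2043,.0401],[.8916,.4528,-.0035,-.0048]),
([-.4717,.4797,1.7295,0,.9324,.1592],[.6266,-.2063,.0263],[.8916,.4529,0,0]),
([-.4714,.2627,1.6275,0,1.2334,.1593],[.6308,-.2083,.2195],[.8915,.4529,.0053,.0073]),
([-.7705,.2409,1.6195,.2623,1.5478,-.7872],[.5352,-.2888,.255],[.7035,.6863,.1283,-.1326]),
([-.8479,.3804,1.5379,.4719,1.797,-.8532],[.5352,-.2873,.2529],[.6677,.6512,.2508,-.2593])]
E
python3 - <<'E'
from kin import *
for s in (1,-1):
    r=least_squares(lambda p:np.concatenate([fk(q,p,s)[0]-x for q,x,o in D]),[.1,.24,.44,.57,.25,.02,0,0])
    print(s,r.x.round(4),abs(r.fun).max().round(4),[round(float((fk(q,r.x,s)[1].inv()*Ro.from_quat(o)).magnitude()),3) for q,x,o in D])
E
```

```text
1 [1.007e-01 2.401e-01 4.430e-01 5.724e-01 2.493e-01 2.050e-02 0.000e+00
 1.000e-04] 0.0001 [0.0, 0.0, 0.0, 0.0, 0.0, 0.0, 0.0]
-1 [ 0.2254 -0.0488  0.2214  0.4983  0.0111 -0.2356 -0.0036 -0.1004] 0.1091 [0.0, 0.0, 0.0, 0.0, 0.0, 0.525, 0.944]
```

The model is exact (0.1 mm, spherical wrist). Next I localise the jar mouth and sieve in the top view, and plan the grasp and pour poses with IK.

```bash
cat >> kin.py <<'E'
P=[.1007,.2401,.443,.5724,.2493,.0205,0,.0001]
LO=np.array([-2.77,-.9,.21,-1.53,.24,-2.84]);HI=np.array([2.77,2.22,2.48,4.67,2.81,2.84])
def ik(p,R,q0):
    def g(q):
        a,b=fk(q,P); return np.r_[(a-p)*3,(b.inv()*R).as_rotvec()]
    r=least_squares(g,np.clip(q0,LO+.01,HI-.01),bounds=(LO,HI)); return r.x,abs(r.fun).max()
def tool(beta,alpha,roll):  # a heading beta, alpha below horizontal, roll about a (deg); roll 0: jaw horizontal, tool x up
    b,al=np.radians([beta,alpha]); a=np.array([np.cos(b)*np.cos(al),np.sin(b)*np.cos(al),-np.sin(al)])
    y=np.cross(a,[0,0,1.]); y/=np.linalg.norm(y); x=np.cross(y,a)
    return Ro.from_rotvec(a*np.radians(roll))*Ro.from_matrix(np.c_[x,y,a])
E
python3 - <<'E'
from h import *; from kin import *
s=get_state(); q=s["qpos"]
print("now vs model",(tool(90,48,0).inv()*Ro.from_quat(s["tcp_rot"])).magnitude().round(3))
im=read_camera("top"); cv2.imwrite("pics/t1.png",im[:,:,::-1]); T=cam("top")
g=cv2.cvtColor(im,cv2.COLOR_RGB2HSV); m=((g[:,:,1]<50)&(g[:,:,2]>150)).astype(np.uint8); 
roi=np.zeros_like(m); roi[200:300,215:300]=1
c=max(cv2.findContours(m*roi,0,2)[0],key=cv2.contourArea); (x,y),ax,_=cv2.fitEllipse(c); print("jar",x,y,ax,onz(T,(x,y),.084).round(4))
def rep(n,p,R,q0):
    q1,e=ik(p,R,q0); print(n,q1.round(2),"err",round(e,4)); return q1
def run(beta,seq,q):
    for n,gp,al,ro,b in seq:
        R=tool(b,al,ro); a=R.apply([0,0,1]); q=rep(n,np.array(gp)+.024*a,R,q)
J=(.536,-.105)
for sg in (1,-1):
  print("roll",sg)
  a=tool(90,30,0).apply([0,0,1])
  run(90,[("pre",np.array([*J,.06])-.12*a,30,0,90),("grasp",(*J,.06),30,0,90),("lift",(*J,.16),30,0,90),("over",(.463,-.36,.16),30,0,90)]+[("r%d"%k,(.463,-.36,.14),30*(1-k/110),sg*k,90) for k in (30,60,90,110,125)],q)
E
```

```text
Traceback (most recent call last):
AttributeError: 'float' object has no attribute 'round'
```

```bash
cat > plan.py <<'E'
from h import *; from kin import *
s=get_state(); q=s["qpos"]
print("now vs model",(tool(90,48,0).inv()*Ro.from_quat(s["tcp_rot"])).magnitude())
im=read_camera("top"); cv2.imwrite("pics/t1.png",im[:,:,::-1]); T=cam("top")
g=cv2.cvtColor(im,cv2.COLOR_RGB2HSV); m=((g[:,:,1]<50)&(g[:,:,2]>150)).astype(np.uint8); 
roi=np.zeros_like(m); roi[200:300,215:300]=1
c=max(cv2.findContours(m*roi,0,2)[0],key=cv2.contourArea); (x,y),ax,_=cv2.fitEllipse(c); print("jar",x,y,ax,onz(T,(x,y),.084).round(4))
def rep(n,p,R,q0):
    q1,e=ik(p,R,q0); print(n,q1.round(2),"err",round(e,4)); return q1
def run(beta,seq,q):
    for n,gp,al,ro,b in seq:
        R=tool(b,al,ro); a=R.apply([0,0,1]); q=rep(n,np.array(gp)+.024*a,R,q)
J=(.536,-.105)
for sg in (1,-1):
  print("roll",sg)
  a=tool(90,30,0).apply([0,0,1])
  run(90,[("pre",np.array([*J,.06])-.12*a,30,0,90),("grasp",(*J,.06),30,0,90),("lift",(*J,.16),30,0,90),("over",(.463,-.36,.16),30,0,90)]+[("r%d"%k,(.463,-.36,.14),30*(1-k/110),sg*k,90) for k in (30,60,90,110,125)],q)
E
python3 plan.py
```

```text
now vs model 0.02677587345905479
jar 256.9665222167969 246.3819580078125 (38.56734085083008, 38.9432373046875) [ 0.5366 -0.1051  0.084 ]
roll 1
pre [-0.8   0.56  1.7   0.66  1.73 -1.  ] err 0.0
grasp [-0.68  0.57  1.84  0.74  1.56 -1.02] err 0.0
lift [-0.68  0.4   1.85  0.75  1.68 -0.91] err 0.0
over [-1.02  0.6   1.56  0.51  1.91 -1.09] err 0.0
r30 [-1.03  0.69  1.53  0.56  2.   -0.57] err 0.0
r60 [-1.03  0.74  1.5   0.62  2.1  -0.04] err 0.0
r90 [-1.04  0.8   1.48  0.68  2.2   0.5 ] err 0.0
r110 [-1.04  0.83  1.47  0.72  2.27  0.86] err 0.0
r125 [-1.04  0.86  1.47  0.76  2.31  1.14] err 0.0
roll -1
pre [-0.8   0.56  1.7   0.66  1.73 -1.  ] err 0.0
grasp [-0.68  0.57  1.84  0.74  1.56 -1.02] err 0.0
lift [-0.68  0.4   1.85  0.75  1.68 -0.91] err 0.0
over [-1.02  0.6   1.56  0.51  1.91 -1.09] err 0.0
r30 [-1.03  0.69  1.53  0.56  2.   -1.62] err 0.0
r60 [-1.03  0.74  1.5   0.62  2.1  -2.14] err 0.0
r90 [-1.04  0.8   1.48  0.68  2.2  -2.64] err 0.0
r110 [-1.03  0.84  1.45  0.78  2.28 -2.84] err 0.0874
r125 [-1.02  0.88  1.38  0.95  2.36 -2.84] err 0.2209
```

Everything is reachable with a positive roll (mouth toward +x), and the jar is confirmed at (0.5366,-0.1051). Going to the pre-grasp.

```bash
python3 -m jog '{"travel":[[0.5,20,-29],[0.5,20,-29],[0.5,20,-29],[0,20,-29],[0,19,-29]],"dr":[[3.6,0,0],[3.6,0,0],[3.6,0,0],[3.6,0,0],[3.6,0,0]],"jaw":[0,0,0,0,0]}'
python3 -m jog '{"travel":[[0,0,0],[0,0,0]],"dr":[[0,0,0],[0,0,0]],"jaw":[0,0]}'
python3 - <<'E'
from h import *; from kin import *
s=get_state(); R=Ro.from_quat(s["tcp_rot"])
print(s["eef_pos"].round(4)," goal TCP",(np.array([.5366,-.1051,.06])+.024*tool(90,30,0).apply([0,0,1])).round(4)); print(np.degrees((tool(90,30,0)*R.inv()).as_rotvec()).round(1))
im=read_camera("wrist"); cv2.imwrite("pics/w2.png",im[:,:,::-1])
E
```

```text
time: 7.17
eef_pos: [0.5385, -0.1854, 0.1123]
tcp_rot: [0.618, 0.608, 0.349, -0.356]
contact_force: [1.0, -0.7, 0.3]
opening: 1.0
time: 7.33
eef_pos: [0.5373, -0.1852, 0.1113]
tcp_rot: [0.618, 0.606, 0.348, -0.359]
contact_force: [-0.1, 0.7, -0.1]
opening: 1.001
[ 0.5373 -0.1852  0.1113]  goal TCP [ 0.5366 -0.0843  0.048 ]
[-0.  -1.2  0.4]
```

View pics/w2.png

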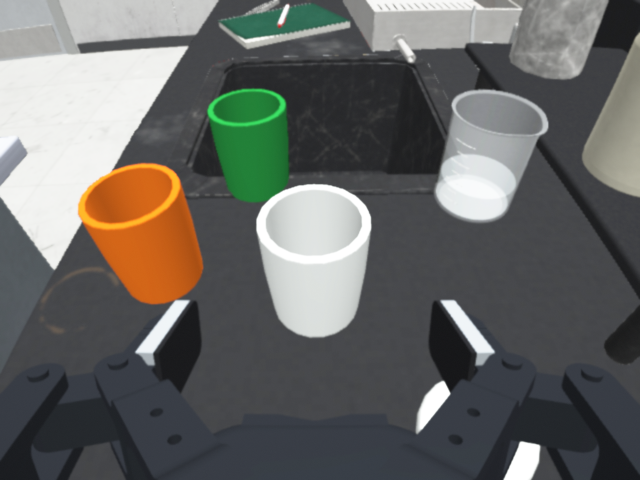

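The jar mouth is at (314,222), centred between the fingers (at about 190 and 445). Next I advance and grip.

```bash
python3 -m jog '{"travel":[[0,20,-12.5],[0,20,-12.5],[0,20,-12.5],[0,20,-12.5],[0,20,-12.5]],"dr":[[0,-1,0],[0,0,0],[0,0,0],[0,0,0],[0,0,0]],"jaw":[0,0,0,0,0]}' 60
python3 -m jog '{"travel":[[0,0,0],[0,0,0],[0,0,0],[0,0,0],[0,0,0]],"dr":[[0,0,0],[0,0,0],[0,0,0],[0,0,0],[0,0,0]],"jaw":[0,0,200,200,200]}' 60
python3 -m jog '{"travel":[[0,0,0],[0,0,0],[0,0,0],[0,0,6],[0,0,10]],"dr":[[0,0,0],[0,0,0],[0,0,0],[0,0,0],[0,0,0]],"jaw":[200,200,200,200,200]}'
```

```text
time: 7.8
eef_pos: [0.541, -0.0893, 0.0534]
tcp_rot: [0.615, 0.612, 0.355, -0.347]
contact_force: [-0.4, 0.1, -0.6]
opening: 1.002
time: 8.22
eef_pos: [0.5399, -0.0896, 0.053]
tcp_rot: [0.615, 0.61, 0.357, -0.35]
contact_force: [-0.6, -2.0, 6.7]
opening: 0.765
time: 8.63
eef_pos: [0.5378, -0.0883, 0.065]
tcp_rot: [0.616, 0.609, 0.354, -0.351]
contact_force: [-0.5, 0.8, -4.9]
opening: 0.763
```

Gripped: opening is 65 mm and about 0.5 kg hangs. I'll check the pour pose (heading 105°, to keep the wrist off the book) before moving.

```bash
python3 - <<'E'
from h import *; from kin import *
T=cam("top")
for p in [(467,370),(537,300),(578,345),(490,262)]: print(p,onz(T,p,.06).round(3))
q=get_state()["qpos"]; k=.018
for n,gp,b,al,ro in [("lift",(.537,-.105,.17),90,30,0),("over",(.437,-.35,.17),105,30,0),("lvl",(.437,-.35,.145),105,0,0)]+[(r,(.437,-.35,.14),105,0,r) for r in (40,80,110,130)]:
    R=tool(b,al,ro); q,e=ik(np.array(gp)+k*R.apply([0,0,1]),R,q); W=np.array(gp)+(k-.2493)*R.apply([0,0,1])
    z=R*tool(90,30,0).inv() if b==90 else R*tool(105,30,0).inv(); z=z.apply([0,0,1.])
    print(n,q.round(2),round(e,4),"TCP",(np.array(gp)+k*R.apply([0,0,1])).round(3),"wrist",W.round(2),"jarz",z.round(2),"mouth",(np.array(gp)+.022*z).round(3),"lip z",round(gp[2]+.022*z[2]-.034*np.hypot(z[0],z[1]),3))
print(get_state()["eef_pos"])
E
```

```text
(467, 370) [ 0.313 -0.493  0.06 ]
(537, 300) [ 0.442 -0.631  0.06 ]
(578, 345) [ 0.355 -0.714  0.06 ]
(490, 262) [ 0.514 -0.539  0.06 ]
lift [-0.68  0.39  1.84  0.75  1.7  -0.9 ] 0.0 TCP [ 0.537 -0.089  0.161] wrist [ 0.54 -0.31  0.29] jarz [0. 0. 1.] mouth [ 0.537 -0.105  0.192] lip z 0.192
over [-0.98  0.6   1.53  0.32  2.01 -1.26] 0.0 TCP [ 0.433 -0.335  0.161] wrist [ 0.49 -0.54  0.29] jarz [0. 0. 1.] mouth [ 0.437 -0.35   0.192] lip z 0.192
lvl [-0.99  0.85  1.44  0.47  2.37 -1.22] 0.0 TCP [ 0.432 -0.333  0.145] wrist [ 0.5  -0.57  0.14] jarz [ 0.13 -0.48  0.87] mouth [ 0.44  -0.361  0.164] lip z 0.147
40 [-0.99  0.85  1.43  0.47  2.37 -0.53] 0.0 TCP [ 0.432 -0.333  0.14 ] wrist [ 0.5  -0.57  0.14] jarz [ 0.67 -0.34  0.66] mouth [ 0.452 -0.357  0.155] lip z 0.129
80 [-0.99  0.85  1.43  0.47  2.37  0.17] 0.0 TCP [ 0.432 -0.333  0.14 ] wrist [ 0.5  -0.57  0.14] jarz [ 0.95 -0.26  0.15] mouth [ 0.458 -0.356  0.143] lip z 0.11
110 [-0.99  0.85  1.43  0.47  2.37  0.69] 0.0 TCP [ 0.432 -0.333  0.14 ] wrist [ 0.5  -0.57  0.14] jarz [ 0.92 -0.27 -0.3 ] mouth [ 0.457 -0.356  0.133] lip z 0.101
130 [-0.99  0.85  1.43  0.47  2.37  1.04] 0.0 TCP [ 0.432 -0.333  0.14 ] wrist [ 0.5  -0.57  0.14] jarz [ 0.77 -0.31 -0.56] mouth [ 0.454 -0.357  0.128] lip z 0.1
[ 0.53779819 -0.0882516   0.06497806]
```

```bash
python3 -m jog '{"travel":[[0,0,20],[0,0,26],[0,0,26],[0,0,24],[0,0,0]],"dr":[[0,0,0],[0,0,0],[0,0,0],[0,0,0],[0,0,0]],"jaw":[200,200,200,200,200]}'
python3 -m jog '{"travel":[[-10,-22,0],[-13,-31,0],[-14,-34,0],[-14,-34,0],[-14,-34,0]],"dr":[[0,0,1.9],[0,0,1.9],[0,0,1.9],[0,0,1.9],[0,0,1.9]],"jaw":[200,200,200,200,200]}'
python3 -m jog '{"travel":[[-14,-34,0],[-13,-31,0],[-10,-22,0],[0,0,0],[0,0,0]],"dr":[[0,0,1.9],[0,0,1.8],[0,0,1.8],[0,0,0],[0,0,0]],"jaw":[200,200,200,200,200]}'
python3 - <<'E'
from h import *; from kin import *
s=get_state(); R=Ro.from_quat(s["tcp_rot"]); print(s["qpos"].round(2), np.degrees((tool(105,30,0)*R.inv()).as_rotvec()).round(1),s["contact_force"].round(1))
im=read_camera("side"); cv2.imwrite("pics/s2.png",im[:,:,::-1])
E
```

```text
time: 9.05
eef_pos: [0.5403, -0.0891, 0.1668]
tcp_rot: [0.615, 0.612, 0.356, -0.347]
contact_force: [1.5, -0.3, -3.2]
opening: 0.759
time: 9.47
eef_pos: [0.472, -0.2436, 0.1601]
tcp_rot: [0.563, 0.658, 0.324, -0.38]
contact_force: [0.4, -0.5, -4.1]
opening: 0.762
time: 9.88
eef_pos: [0.4356, -0.3303, 0.16]
tcp_rot: [0.532, 0.684, 0.307, -0.395]
contact_force: [0.7, 0.5, -4.0]
opening: 0.766
[-0.97  0.59  1.54  0.33  2.01 -1.25] [-0.  -0.   0.7] [ 0.7  0.5 -4. ]
```

View pics/s2.png

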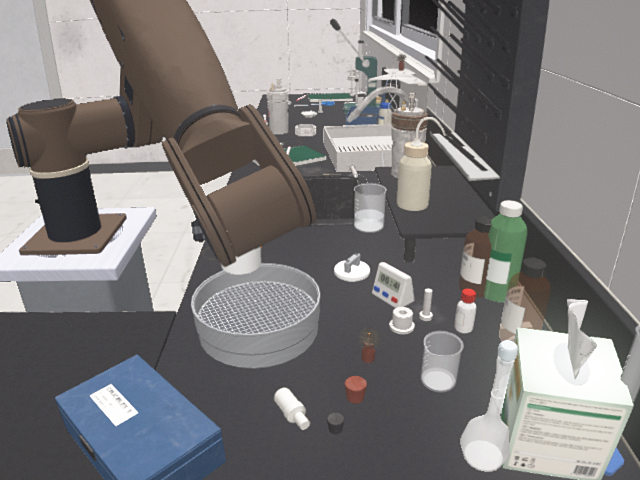

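The jar (240,262) is held upright over the far part of the sieve. The wrist is bulky, so I'll keep the tool 12° below horizontal while rolling. Tilting, then rolling quickly to about 77°.

```bash
python3 -m jog '{"travel":[[0,0,0],[0,0,0],[0,0,0],[0,0,0],[0,0,0]],"dr":[[5.8,1.5,0],[5.8,1.5,0],[5.8,1.5,0],[-1.77,6.62,-1.46],[-1.77,6.62,-1.46]],"jaw":[200,200,200,200,200]}' 70
python3 -m jog '{"travel":[[0,0,0],[0,0,-4],[0,0,-5],[0,0,-5],[0,0,-5]],"dr":[[-1.77,6.62,-1.46],[-1.77,6.62,-1.46],[-1.77,6.62,-1.46],[-1.77,6.62,-1.46],[-1.77,6.62,-1.46]],"jaw":[200,200,200,200,200]}'
python3 -m jog '{"travel":[[0,0,-5],[0,0,-5],[0,0,0],[0,0,0],[0,0,0]],"dr":[[-1.77,6.62,-1.46],[-1.77,6.62,-1.46],[-1.77,6.62,-1.46],[0,0,0],[0,0,0]],"jaw":[200,200,200,200,200]}'
python3 -c "
from h import *; from kin import *
s=get_state(); R=Ro.from_quat(s['tcp_rot']); z=(R*tool(90,30,0).inv()*tool(90,0,0)).as_matrix(); a=R.apply([0,0,1]); x=R.apply([1,0,0]);zj=(x*np.cos(np.radians(30))-a*np.sin(np.radians(30)));print(s['qpos'].round(2),'jarz',zj.round(2),np.degrees(np.arccos(zj[2])).round(), 'a',a.round(2))"
```

```text
time: 10.35
eef_pos: [0.4361, -0.3273, 0.1589]
tcp_rot: [0.549, 0.549, 0.32, -0.543]
contact_force: [0.4, -0.2, -3.2]
opening: 0.761
time: 10.77
eef_pos: [0.4367, -0.3277, 0.1418]
tcp_rot: [0.691, 0.361, 0.14, -0.61]
contact_force: [0.9, 0.1, -5.0]
opening: 0.762
time: 11.18
eef_pos: [0.4366, -0.3282, 0.1324]
tcp_rot: [0.744, 0.234, 0.029, -0.625]
contact_force: [-0.1, 0.8, -4.1]
opening: 0.759
[-0.98  0.77  1.47  0.4   2.2  -0.03] jarz [ 0.89 -0.2   0.4 ] 67.0 a [-0.25  0.94 -0.22]
```

```bash
for i in 1 2; do :; done
python3 -m jog '{"travel":[[0,0,0],[0,0,0],[0,0,0],[0,0,0],[0,0,0]],"dr":[[-0.9,3.3,-0.75],[-0.9,3.3,-0.75],[-0.9,3.3,-0.75],[-0.9,3.3,-0.75],[-0.9,3.3,-0.75]],"jaw":[200,200,200,200,200]}'
python3 -m jog '{"travel":[[0,0,0],[0,0,0],[0,0,0],[0,0,0],[0,0,0]],"dr":[[-0.9,3.3,-0.75],[-0.9,3.3,-0.75],[-0.9,3.3,-0.75],[-0.9,3.3,-0.75],[-0.9,3.3,-0.75]],"jaw":[200,200,200,200,200]}'
python3 -m jog '{"travel":[[0,0,0],[0,0,0],[0,0,0],[0,0,0],[0,0,0]],"dr":[[-0.9,3.3,-0.75],[-0.9,3.3,-0.75],[-0.9,3.3,-0.75],[-0.9,3.3,-0.75],[-0.9,3.3,-0.75]],"jaw":[200,200,200,200,200]}'
python3 -m jog '{"travel":[[0,0,0],[0,0,0],[0,0,0],[0,0,0],[0,0,0]],"dr":[[-0.9,3.3,-0.75],[-0.9,3.3,-0.75],[-0.9,3.3,-0.75],[0,0,0],[0,0,0]],"jaw":[200,200,200,200,200]}'
python3 - <<'E'
from h import *; from kin import *
s=get_state(); R=Ro.from_quat(s['tcp_rot']); a=R.apply([0,0,1]); x=R.apply([1,0,0]);zj=(x*np.cos(np.radians(30))-a*np.sin(np.radians(30)));print(s['qpos'].round(2),'jarz',zj.round(2),np.degrees(np.arccos(zj[2])).round(), 'a',a.round(2))
A=read_camera("top")[200:380,300:500]; B=read_camera("wrist")
cv2.imwrite("pics/p1.png",np.hstack([cv2.resize(A,(440,396)),cv2.resize(B,None,fx=.55,fy=.825)])[:,:,::-1])
E
```

```text
time: 11.6
eef_pos: [0.4365, -0.3288, 0.1328]
tcp_rot: [0.772, 0.117, -0.068, -0.621]
contact_force: [0.7, -0.5, -3.5]
opening: 0.761
time: 12.02
eef_pos: [0.4364, -0.3289, 0.1328]
tcp_rot: [0.782, -0.001, -0.162, -0.602]
contact_force: [0.4, -0.3, -4.0]
opening: 0.756
time: 12.43
eef_pos: [0.4364, -0.3289, 0.1329]
tcp_rot: [0.773, -0.12, -0.253, -0.57]
contact_force: [-0.3, 0.4, -4.3]
opening: 0.758
time: 12.85
eef_pos: [0.4364, -0.329, 0.133]
tcp_rot: [0.759, -0.188, -0.303, -0.545]
contact_force: [-0.4, 0.3, -3.4]
opening: 0.762
[-0.98  0.77  1.46  0.4   2.2   1.07] jarz [ 0.77 -0.43 -0.47] 118.0 a [-0.26  0.94 -0.22]
```

View pics/p1.png

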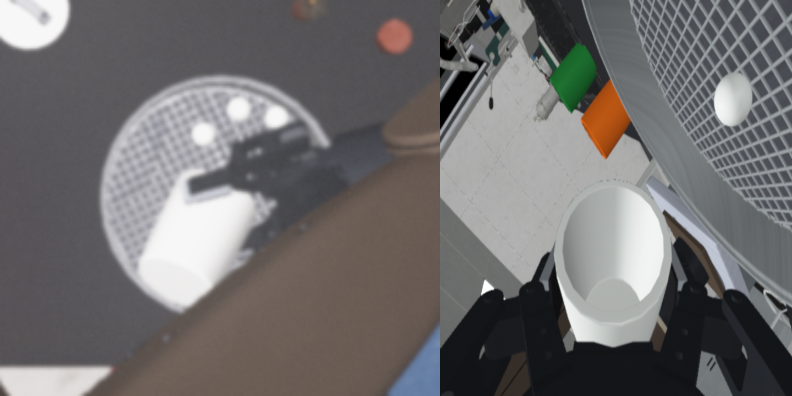

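The jar is empty. The left crop shows balls in the sieve at (203,133), (238,108) and (275,118), and the others may be hidden by the hand. Rolling back and raising, then I'll look again.

```bash
python3 -m jog '{"travel":[[0,0,5],[0,0,5],[0,0,5],[0,0,5],[0,0,5]],"dr":[[1.77,-6.62,1.46],[1.77,-6.62,1.46],[1.77,-6.62,1.46],[1.77,-6.62,1.46],[1.77,-6.62,1.46]],"jaw":[200,200,200,200,200]}'
python3 -m jog '{"travel":[[0,0,5],[0,0,5],[0,0,5],[0,0,5],[0,0,0]],"dr":[[1.77,-6.62,1.46],[1.77,-6.62,1.46],[1.77,-6.62,1.46],[1.77,-6.62,1.46],[1.77,-6.62,1.46]],"jaw":[200,200,200,200,200]}'
python3 -m jog '{"travel":[[0,0,0],[0,0,0],[0,0,0],[0,0,0],[0,0,0]],"dr":[[1.77,-6.62,1.46],[1.77,-6.62,1.46],[1.77,-6.62,1.46],[1.77,-6.62,1.46],[1.77,-6.62,1.46]],"jaw":[200,200,200,200,200]}'
python3 -m jog '{"travel":[[0,0,0],[0,0,0],[0,0,0],[0,0,0],[0,0,0]],"dr":[[1.77,-6.62,1.46],[1.77,-6.62,1.46],[1.77,-6.62,1.46],[1.77,-6.62,1.46],[-5.8,-1.5,0]],"jaw":[200,200,200,200,200]}'
python3 -m jog '{"travel":[[0,0,0],[0,0,0],[0,0,0],[0,0,0]],"dr":[[-5.8,-1.5,0],[-5.8,-1.5,0],[0,0,0],[0,0,0]],"jaw":[200,200,200,200]}'
python3 - <<'E'
from h import *; from kin import *
s=get_state(); R=Ro.from_quat(s["tcp_rot"]); print(s["qpos"].round(2), "to 105,30,0:",np.degrees((tool(105,30,0)*R.inv()).as_rotvec()).round(1))
E
```

```text
time: 13.37
eef_pos: [0.4362, -0.3293, 0.1581]
tcp_rot: [0.78, 0.048, -0.121, -0.612]
contact_force: [0.3, -0.6, -3.1]
opening: 0.763
time: 13.78
eef_pos: [0.4364, -0.3296, 0.1791]
tcp_rot: [0.729, 0.278, 0.072, -0.621]
contact_force: [-0.1, -0.6, -2.0]
opening: 0.758
time: 14.2
eef_pos: [0.4361, -0.3292, 0.1779]
tcp_rot: [0.61, 0.482, 0.258, -0.574]
contact_force: [-0.7, 0.1, -2.9]
opening: 0.759
time: 14.62
eef_pos: [0.4351, -0.3283, 0.1736]
tcp_rot: [0.493, 0.636, 0.365, -0.467]
contact_force: [0.0, 0.9, -5.3]
opening: 0.759
time: 14.95
eef_pos: [0.4364, -0.3292, 0.1794]
tcp_rot: [0.529, 0.683, 0.31, -0.396]
contact_force: [-0.5, 0.8, -3.7]
opening: 0.755
[-0.97  0.57  1.54  0.34  2.04 -1.24] to 105,30,0: [-0.4  0.1  0.7]
```

```bash
python3 -m jog '{"travel":[[10,22,0],[13,31,0],[14,34,0],[14,34,0],[14,34,0]],"dr":[[0,0,-1.9],[0,0,-1.9],[0,0,-1.9],[0,0,-1.9],[0,0,-1.9]],"jaw":[200,200,200,200,200]}'
python3 -m jog '{"travel":[[14,34,0],[13,31,0],[10,20,0],[0,0,0],[0,0,0]],"dr":[[0,0,-1.9],[0,0,-1.8],[0,0,-1.8],[0,0,0],[0,0,0]],"jaw":[200,200,200,200,200]}'
python3 - <<'E'
from h import *; from kin import *
s=get_state(); R=Ro.from_quat(s["tcp_rot"]); G=Ro.from_quat([.615,.610,.357,-.350]); print(s["eef_pos"],"back to grasp rot:",np.degrees((G*R.inv()).as_rotvec()).round(1))
im=read_camera("top"); cv2.imwrite("pics/t2.png",cv2.resize(im[190:390,290:510],None,fx=3,fy=3)[:,:,::-1]); T=cam("top")
g=cv2.cvtColor(im,cv2.COLOR_RGB2HSV); m=((g[:,:,1]<40)&(g[:,:,2]>215)).astype(np.uint8); m[:, :345]=0;m[:,460:]=0;m[:232]=0;m[348:]=0
for c in cv2.findContours(m,0,2)[0]:
    if cv2.contourArea(c)>15: (x,y),r=cv2.minEnclosingCircle(c); X=onz(T,(x,y),.041); print((round(x),round(y)),round(r,1),X.round(3),"dist",np.hypot(X[0]-.463,X[1]+.367).round(3))
E
```

```text
time: 15.37
eef_pos: [0.5009, -0.1727, 0.1764]
tcp_rot: [0.585, 0.634, 0.342, -0.372]
contact_force: [1.0, 0.8, -3.6]
opening: 0.759
time: 15.78
eef_pos: [0.5371, -0.0879, 0.1765]
tcp_rot: [0.614, 0.607, 0.358, -0.355]
contact_force: [0.2, 0.3, -3.7]
opening: 0.761
[ 0.53712405 -0.08794235  0.1765271 ] back to grasp rot: [-0.6 -0.3 -0.1]
(398, 294) 5.4 [ 0.455 -0.367  0.041] dist 0.008
(441, 275) 5.6 [ 0.491 -0.45   0.041] dist 0.087
(426, 254) 5.1 [ 0.53  -0.42   0.041] dist 0.086
```

View pics/t2.png

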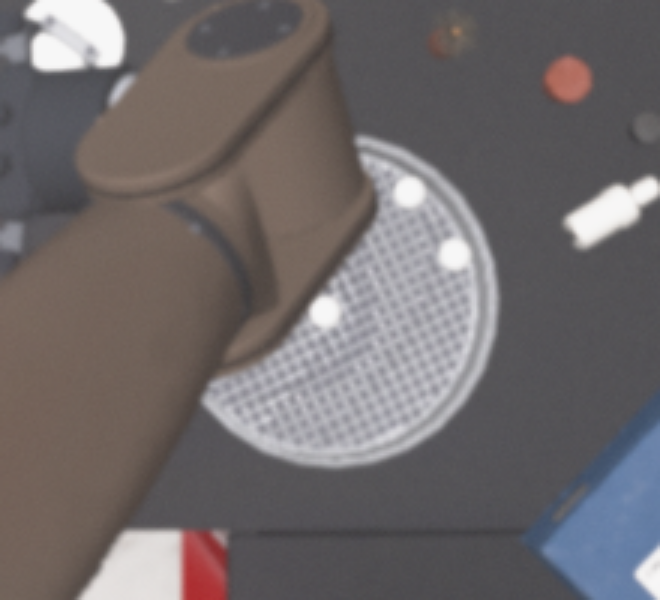

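Three balls are visible in the sieve, at crop (410,192), (454,254) and (325,311); the arm covers the rest. Lowering the jar at its old spot.

```bash
python3 -m jog '{"travel":[[1,0,-25],[0,0,-30],[0,0,-30],[0,0,-20],[0,0,-7]],"dr":[[-0.5,-0.3,0],[0,0,0],[0,0,0],[0,0,0],[0,0,0]],"jaw":[200,200,200,200,200]}'
python3 -m jog '{"travel":[[0,0,-2],[0,0,0],[0,0,0]],"dr":[[0,0,0],[0,0,0],[0,0,0]],"jaw":[200,200,200]}'
```

```text
time: 16.25
eef_pos: [0.5371, -0.0896, 0.0619]
tcp_rot: [0.616, 0.608, 0.357, -0.351]
contact_force: [-0.3, 0.2, -4.6]
opening: 0.759
time: 16.5
eef_pos: [0.54, -0.0905, 0.0651]
tcp_rot: [0.615, 0.61, 0.358, -0.347]
contact_force: [-0.1, 0.8, -2.8]
opening: 0.76
```

```bash
python3 - <<'E'
from h import *; from kin import *
s=get_state(); R=Ro.from_quat(s["tcp_rot"]); G=Ro.from_quat([.615,.610,.357,-.350]); print(s["eef_pos"],np.degrees((G*R.inv()).as_rotvec()).round(1),s["contact_force"].round(1))
S=cam("side"); im=read_camera("side"); cv2.imwrite("pics/s3.png",im[:,:,::-1])
g=cv2.cvtColor(im,cv2.COLOR_RGB2HSV); m=((g[:,:,1]<40)&(g[:,:,2]>205)).astype(np.uint8); m[:,:190]=0;m[:,325:]=0;m[:262]=0;m[350:]=0
for c in cv2.findContours(m,0,2)[0]:
    if cv2.contourArea(c)>15: (x,y),r=cv2.minEnclosingCircle(c); X=onz(S,(x,y),.041); print((round(x),round(y)),round(r,1),X.round(3),"dist",np.hypot(X[0]-.463,X[1]+.367).round(3))
E
```

```text
[ 0.54001076 -0.0904705   0.06509252] [0.1 0.3 0.1] [-0.1  0.8 -2.8]
(305, 313) 6.0 [ 0.539 -0.385  0.041] dist 0.078
(252, 306) 6.5 [ 0.455 -0.363  0.041] dist 0.009
(291, 302) 5.9 [ 0.517 -0.353  0.041] dist 0.056
(192, 268) 7.0 [ 0.333 -0.239  0.041] dist 0.183
```

Top and side views together account for five distinct balls; I'll verify once the arm is clear. Setting the jar down.

```bash
python3 -m jog '{"travel":[[0,0,-4],[0,0,-4],[0,0,-2],[0,0,0],[0,0,0]],"dr":[[0,0,0],[0,0,0],[0,0,0],[0,0,0],[0,0,0]],"jaw":[200,200,200,200,200]}'
python3 -m jog '{"travel":[[0,0,-1],[0,0,-1],[0,0,0],[0,0,0],[0,0,0]],"dr":[[0,0,0],[0,0,0],[0,0,0],[0,0,0],[0,0,0]],"jaw":[200,200,200,200,200]}'
```

```text
time: 16.97
eef_pos: [0.5391, -0.0892, 0.0538]
tcp_rot: [0.615, 0.61, 0.358, -0.349]
contact_force: [0.1, -0.2, -3.6]
opening: 0.756
time: 17.38
eef_pos: [0.5394, -0.0892, 0.0531]
tcp_rot: [0.615, 0.61, 0.358, -0.349]
contact_force: [-1.8, -0.8, 5.8]
opening: 0.757
```

```bash
python3 -m jog '{"travel":[[0,0,0],[0,0,0],[0,0,0],[0,0,0],[0,-8,4.6]],"dr":[[0,0,0],[0,0,0],[0,0,0],[0,0,0],[0,0,0]],"jaw":[60,0,0,0,0]}'
python3 -m jog '{"travel":[[0,-15,9],[0,-20,12],[0,-20,12],[0,-20,12],[0,-20,12]],"dr":[[0,0,0],[0,0,0],[0,0,0],[0,0,0],[0,0,0]],"jaw":[0,0,0,0,0]}'
python3 -m jog '{"travel":[[0,0,35],[0,0,35],[-10,0,35],[-20,20,35],[-20,20,35]],"dr":[[-7,0,0],[-7,0,0],[-7,0,0],[-7,0,0],[-7,0,0]],"jaw":[0,0,0,0,0]}'
python3 -m jog '{"travel":[[-30,30,20],[-30,30,20],[-30,30,20],[0,30,10],[0,0,0]],"dr":[[-5,0,0],[-5,0,0],[-5,0,0],[0,0,0],[0,0,0]],"jaw":[0,0,0,0,0]}'
python3 - <<'E'
from h import *
for n,z in (("top",.041),("side",.041)):
    T=cam(n); im=read_camera(n); cv2.imwrite(f"pics/f_{n}.png",im[:,:,::-1])
    g=cv2.cvtColor(im,cv2.COLOR_RGB2HSV); m=((g[:,:,1]<40)&(g[:,:,2]>205)).astype(np.uint8)
    for c in cv2.findContours(m,0,2)[0]:
        if cv2.contourArea(c)>15:
            (x,y),r=cv2.minEnclosingCircle(c); X=onz(T,(x,y),z); d=np.hypot(X[0]-.463,X[1]+.367)
            if d<.11: print(n,(round(x),round(y)),round(r,1),X.round(3),"dist",d.round(3))
A=cv2.imread("pics/f_top.png")[130:380,200:500]; B=cv2.imread("pics/f_side.png")[150:400,170:470]
cv2.imwrite("pics/f.png",cv2.resize(np.hstack([A,B]),None,fx=1.33,fy=1.33))
print(get_state()["contact_force"])
E
```

```text
time: 17.8
eef_pos: [0.5382, -0.0961, 0.0554]
tcp_rot: [0.615, 0.61, 0.357, -0.35]
contact_force: [-0.2, -0.3, 0.1]
opening: 1.004
time: 18.22
eef_pos: [0.5393, -0.195, 0.1149]
tcp_rot: [0.616, 0.61, 0.358, -0.347]
contact_force: [-0.0, -0.5, -0.6]
opening: 0.994
time: 18.63
eef_pos: [0.4921, -0.1577, 0.287]
tcp_rot: [0.693, 0.689, 0.156, -0.143]
contact_force: [0.2, 0.3, 0.8]
opening: 1.001
time: 19.05
eef_pos: [0.4118, -0.0423, 0.3527]
tcp_rot: [0.703, 0.706, 0.069, -0.051]
contact_force: [-0.2, -0.5, 0.1]
opening: 1.003
top (398, 294) 5.4 [ 0.455 -0.367  0.041] dist 0.008
top (442, 274) 5.7 [ 0.491 -0.45   0.041] dist 0.087
top (392, 260) 5.4 [ 0.519 -0.356  0.041] dist 0.057
top (426, 254) 5.2 [ 0.53  -0.42   0.041] dist 0.086
top (408, 249) 5.5 [ 0.539 -0.387  0.041] dist 0.079
side (304, 312) 5.7 [ 0.538 -0.384  0.041] dist 0.077
side (253, 306) 6.3 [ 0.455 -0.363  0.041] dist 0.009
side (291, 302) 5.6 [ 0.517 -0.353  0.041] dist 0.055
[-0.10536117  0.08427199 -0.176416  ]
```

View pics/f.png

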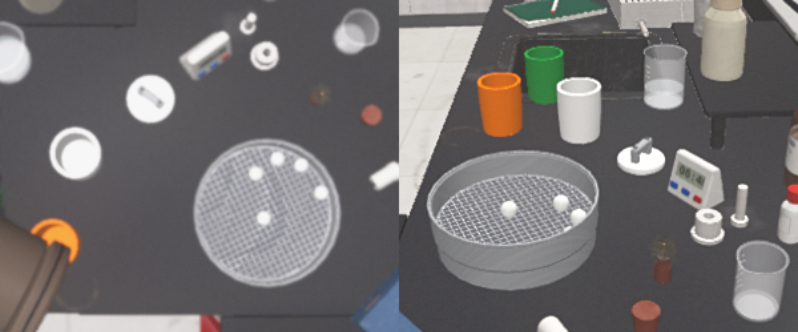

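All five balls are in the sieve (crop (256,173), (277,159), (301,165), (321,192), (264,217)). The jar stands upright and empty at (75,153), the lid lies handle-up at (150,98), and the robot is clear.

```bash
python3 -c "
from plant import *
print(sign_off())"
```

```text
the job is handed in; nothing more can be done
None
```

I did the job and handed it in at about 19 s on the robot clock; the sign-off reports no verdict.

**What I did:**
- **Lid:** I lifted it off by its handle and laid it handle-up at about (0.627, -0.206).
- **Pour:** I gripped the jar from the side and tipped it to about 118° over the sieve. I estimate the lip was about 0.10 m above the worktop, or 0.07 m above the wire cloth.
- **Jar:** I stood it back upright on its original spot, at about (0.537, -0.105).

**Last checks:**
- **Balls:** The top camera shows five, 8 to 87 mm from the sieve's centre, against a limit of 98 mm. The side camera shows only three clearly, at the same places to within about 4 mm. The other two sit behind the near rim in that view.
- **Jar and lid:** In the last pictures the jar is empty and upright, and the lid lies flat about 0.13 m from it.
- **Sieve and bystanders:** They look unmoved in the pictures, but I did not re-measure them.
- **Robot:** It stands clear with no contact force. No check failed.

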